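Look for a jam in the flower-bulb dispenser

TASK

Bulbs have jammed in the dispenser and I want to look into it: lift the loose grey lid off the green bin by its knob and set it down flat, knob up, in the middle of the round cork mat, without dropping it. Then slide the sprung steel gate by its orange tab to half of its travel (tab level with the white mark), never much further or the bulbs would spill, and keep holding it there with the gripper: finish while still holding it against its spring. Leave the other things on the bench alone.

Things in the scene. Friction and masses are not known exactly. Their poses are not given: they have to be found in the camera images.
- dispenser: fixed bench dispenser; origin at the middle of its underside, z up. On its -x side a round green bin: centre x -60, y 0, outer radius 80, wall 5 mm, foot radius 88 mm. On its +x side a grey-blue outlet deck: x 25 to 145, y -105 to 105, top 62 mm above the table, with two dark rails along y (tops at 70 mm); between them a steel gate slides along +y to open
- half_mark (a point): white mark on the dispenser's far rail (x 125, y 0 in the dispenser's frame, 70 mm above the table): the tab's middle is level with it, along y, at half travel. Red marks 40 mm either side: tab when closed (-y) and fully open (+y)
- bin_mouth (a point): centre of the bin's mouth, at rim height (120 mm above the table)
- lid: loose round grey lid, about 0.25 kg; origin at the centre of its underside, z up. A plug of radius 66 mm, 8 mm deep, sits loosely in the bin's mouth; the flange above it, radius 87 mm, 8 to 14 mm above the origin, rests on the rim; black cylindrical knob, diameter 28 mm, 14 to 50 mm above the origin
- mat: round cork mat fixed on the table, radius 95 mm, 4 mm thick, origin at the centre of its underside
- gate (a joint): travel of the steel gate in m along the dispenser's +y: 0 closed (start), 0.08 fully open, 0.04 half. A spring shuts it when let go: about 4 N at 0, rising evenly to 8 N at half and 12 N at fully open. The gate plate's top is 68 mm above the table
- gate_tab (a point): centre of the top of the gate's upright orange tab, 113 mm above the table, moving with it; the tab is 14 mm thick along the dispenser's y (the sliding direction), 36 mm wide along its x and stands 45 mm above the gate plate; clear deck on both sides of it. Axes as the dispenser's; closed: x 85, y -40 mm in the dispenser's frame
- vase: bystander, leave alone: blue ceramic vase, 220 mm tall; origin at the centre of its underside
- terracotta: bystander, leave alone: brown terracotta vase, 180 mm tall; origin at the centre of its underside
- pot: bystander, leave alone: small open terracotta pot, 70 mm wide, 60 mm tall; origin at the centre of its underside
- ribbon: bystander, leave alone: red ribbon reel lying flat, 64 mm wide, 25 mm tall; origin at the centre of its underside
- jar: bystander, leave alone: jar with white cap, 60 mm wide, 100 mm tall; origin at the centre of its underside
- brush: bystander, leave alone: hand brush lying flat on the table; origin under it on the table, between its ends
There are look-alikes about, which are no part of the job. What is meant by the lid is not blue or purple, and is the larger of those in its own colour.

How it is judged:
By the outcome, as a careful person would: the job done as asked, in the order asked, and still so for the second after the job is handed in, while the arm keeps its last pose, push and grip.
It also fails if it takes over 58 s, if anything falls off the work surface, if the arm or the gripper's body presses on something with over 40 N, if the wrist force passes 120 N, or if a joint passes its speed limit or range.

ROBOT

A 6-joint arm with a two-finger parallel gripper is mounted at the origin on the work surface. World frame = base frame: x ahead of the robot, y to its left, z up, the work surface at z = 0. Lengths are in mm, angles in rad, forces in N, time in s.
With the tool pointing down it reaches from about 275 to 1000 mm from the base axis. Payload 8.4 kg.
Tool frame: the origin (TCP) lies on the centre line of the jaws, within the pads' length; the fingertips stand r.tip_reach ahead of it and the grasp point (between the pads) lies 11 mm behind it (r.tip_reach is the distance from the TCP to the fingertips, in mm); z points along the fingers, y is the line along which they close (so a half turn about z gives the same grasp; the last joint's range is limited). The gripper opens to 85 mm and grips with 20 to 120 N. Pads are 22 mm wide; open, the fingers measure 114 mm over their backs; the gripper's body (76 mm by 85 mm) begins 54 mm behind the grasp point. The pads swing forward as they close: fully open they stand 13 mm farther back than shut.
Start: joints at [1.123, 0.353, 1.633, -0, 1.155, -0.002], TCP at [269.486, 563.919, 239.281] pointing down, gripper open.
Joint ranges: [-2.63, 2.63], [-0.92, 2.1], [0.06, 2.66], [-1.3, 4.44], [0, 2.69], [-3.02, 3.02]. Speed limits (rad/s): [2.22, 2.22, 2.79, 3.14, 3.14, 3.14].

INTERFACE

Orientations are given as [roll, pitch, yaw] about the fixed x, y, z axes, in that order (R = Rz(yaw) Ry(pitch) Rx(roll)).
In Python, from rig import r gives the robot as it stands.
- The arm moves only by the tool carry_out, never from a script. Its argument "targets" is a list of rows, each an object with "dp": the shift along the tool's x, y, z in mm, a list of three; "yaw": the turn about the tool's z in degrees. A call has 1 to 12 rows; each row is the pose to reach, as a shift and turn from the pose commanded when the call began, along the tool's axes at that moment; what a row does not reach only later rows make up. A row lasts 1/8 s, in which the tool goes at most 62.5 mm and 10.7 degrees, less where a joint would pass 70% of its speed; a pose out of reach is approached as far as the arm can. A call with a gripper value outside its range is refused whole. "fingers" is the opening, from -1 (shut) to 1 (fully open), so that 0 is half open, set as the call begins (left out, the last holds). The fingers move at their own pace and stop on an object; "grip_force" is the grip in N (left out, the last holds). Time passes only in rows, so rows that repeat a pose let the fingers close. It gives the time, the measured TCP pose, the force, the opening and the grip force at its end, in the units of the state.
- r.sense(): the state, without advancing time (a new reading comes with each control period).
- r.grab_frame(name): name is "side" or "top" or "wrist"; returns the picture (400x640x3 uint8, red, green, blue); there is no depth.
- r.get_calibration(name): a dict with "fx", "fy", "cx", "cy" (pixels), "dist_coeffs" ([k1, k2, p1, p2, k3] as OpenCV has them; the pictures are not rectified), "rvec" (rotation vector, rad) and "tvec" (3), from world to camera coordinates, as OpenCV has them. Camera axes: x right, y down, z forward; pixel columns grow to the right and rows downward; lengths in mm; the calibration is good to about 2 mm. A picture is of the moment at which its call begins: read the wrist's pose just before it. get_calibration takes no time and is no camera call; for the wrist camera it gives the pose at the moment of the call.
- r.sign_off(): hands the job in; it is judged then, once.
The state is a dict: "clock": time; "qpos": joint angles; "qvel": joint speeds; "joint_efforts": joint torques, N m; "eef_pos": TCP position; "tcp_rot": TCP orientation; "contact_force": force on the tool from outside, world axes, zero at the start; "wrist_torque": the same for the moment, N m; "opening": opening from 0.0 (shut) to 1.0 (fully open); "grasp_force": force on a finger pad.
Only numpy, scipy, OpenCV 4.12 (cv2) and the standard library are available. Lean on these libraries where they do the work, as an engineer would, in place of code of your own. Each camera call takes 0.05 s, during which the arm holds its last target. There are 200 camera calls.

## Working session

There is one attempt and no reset: what is moved stays moved. The work goes in short steps, Python scripts to look and compute and a tool call to move; the robot and the scene stay as the last step left them, time stands still between calls to the robot, and variables do not carry over. Pictures are saved under pics/ and viewed, at most 10 in all, crops included, and the job is handed in when it is done.

Besides the shell and the picture viewer there is one more tool, called after "Call:" in YAML: its name, and indented under it one key for each argument. carry_out: Moves the arm, as the interface text tells. Its arguments: {"type":"object","properties":{"targets":{"type":"array","items":{"type":"object","properties":{"dp":{"type":"array","items":{"type":"number"}},"yaw":{"type":"number"}}}},"fingers":{"type":"number"},"grip_force":{"type":"number"}},"required":["targets"]}

```bash
mkdir -p pics; ls; cat > h.py <<'E'
import numpy as np, cv2
from rig import r
def cal(n):
    c=r.get_calibration(n); K=np.array([[c['fx'],0,c['cx']],[0,c['fy'],c['cy']],[0,0,1.]])
    return K,np.array(c['dist_coeffs'],float),np.array(c['rvec'],float).ravel(),np.array(c['tvec'],float).ravel()
def ray(c,uv,z):
    K,d,rv,t=c; R=cv2.Rodrigues(rv)[0]; p=cv2.undistortPoints(np.array(uv,float).reshape(-1,1,2),K,d).reshape(-1,2)
    D=np.c_[p,np.ones(len(p))]@R; o=-R.T@t
    return o+D*((z-o[2])/D[:,2])[:,None]
def proj(c,P): return cv2.projectPoints(np.array(P,float).reshape(-1,1,3),c[2],c[3],c[0],c[1])[0].reshape(-1,2)
def save(n,im): cv2.imwrite(f'pics/{n}.png',im[...,::-1])
E
python3 - <<'E'
from h import *
s=r.sense();print({k:np.round(v,3) for k,v in s.items()},r.tip_reach)
a=r.grab_frame('top');b=r.grab_frame('side')
np.save('top.npy',a);np.save('side.npy',b)
save('top1',a);save('side1',b)
E
```

```text
pics
{'clock': np.float64(0.0), 'qpos': array([ 1.123,  0.354,  1.634,  0.   ,  1.155, -0.002]), 'qvel': array([-0.001, -0.   , -0.   ,  0.001, -0.001,  0.001]), 'joint_efforts': array([ 1.0000e-03, -6.0525e+01, -3.4207e+01, -0.0000e+00,  1.0000e-02,
        0.0000e+00]), 'eef_pos': array([269.294, 563.513, 238.586]), 'tcp_rot': array([-3.14 , -0.   ,  2.696]), 'contact_force': array([ 0.732,  0.652, -0.236]), 'wrist_torque': array([-0.033, -0.085,  0.05 ]), 'grasp_force': np.float64(0.0), 'opening': np.float64(0.999)} 8.0
```

View pics/top1.png

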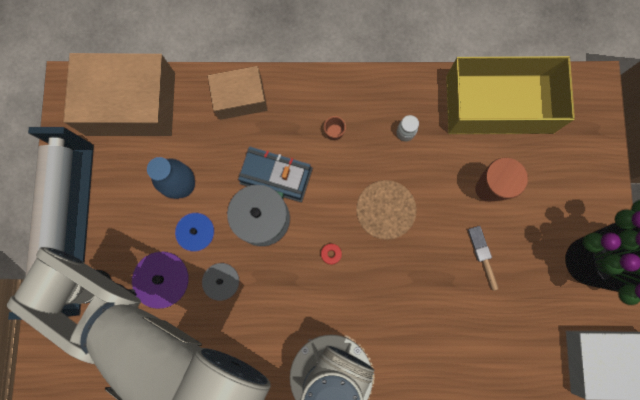

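View pics/side1.png

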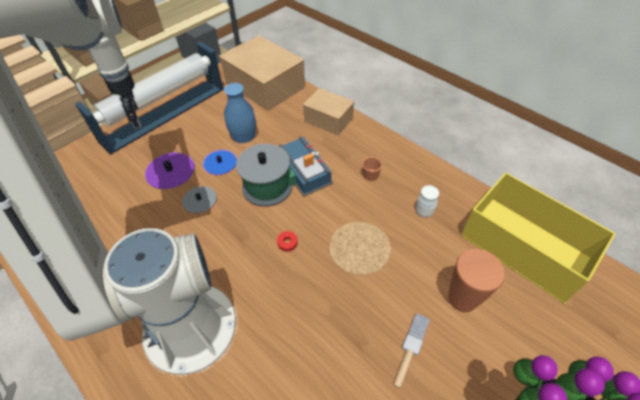

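The top view shows two grey lids: a large one on the green bin at (258,214) and a small one on the table at (221,282). The other lids are blue (195,232) and purple (160,280). The large grey one on the bin fits the description. The mat is at (386,210), the orange tab at about (286,173) and the white mark at about (278,157). I'll measure these and confirm them in one crop.

```bash
python3 - <<'E'
from h import *
a=np.load('top.npy');b=np.load('side.npy');ct=cal('top');cs=cal('side')
def cen(im,mask,box,minA=3):
    x0,y0,x1,y1=box;m=np.zeros(im.shape[:2],np.uint8);m[y0:y1,x0:x1]=mask[y0:y1,x0:x1]
    n,l,st,c=cv2.connectedComponentsWithStats(m)
    return [(st[i,4],c[i].round(1),st[i,:4]) for i in range(1,n) if st[i,4]>=minA],l
for nm,im,c,bl,bt,bm in(('top',a,ct,(222,180,296,250),(236,140,316,205),(350,170,425,250)),('side',b,cs,(232,142,296,205),(285,135,335,195),(322,215,395,280))):
    h=cv2.cvtColor(im,cv2.COLOR_RGB2HSV).astype(int);H,S,V=h[...,0],h[...,1],h[...,2]
    ms={'knob':(V<45,bl),'flange':((S<45)&(V>70),bl),'orange':((H>5)&(H<20)&(S>150)&(V>150),bt),'white':((S<40)&(V>195),bt),'red':(((H<5)|(H>172))&(S>120)&(V>90),bt),'mat':((H>8)&(H<22)&(V>150)&(S<130),bm)}
    for k,(m,bx) in ms.items():
        o,_=cen(im,m.astype(np.uint8),bx,3)
        z={'knob':162,'flange':126,'orange':113,'white':70,'red':70,'mat':4}[k]
        for A,p,st in sorted(o,key=lambda q:-q[0])[:4]: print(nm,k,A,p,st,ray(c,p,z)[0].round(1))
up=lambda i,x0,y0,x1,y1:cv2.resize(i[y0:y1,x0:x1],None,fx=4,fy=4,interpolation=cv2.INTER_CUBIC)
A=up(a,220,140,320,250);B=up(b,230,135,330,245)
save('crop1',np.hstack([A,B]))
E
```

```text
top knob 51 [255. 212.] [251 208  10   9] [474.7 218.9 162. ]
top flange 2850 [258.3 215.1] [227 185  63  61] [470.8 214.2 126. ]
top flange 261 [282.  183.9] [257 180  39  13] [564.2 146.5 126. ]
top orange 38 [285.2 171.7] [283 167   6  10] [604.1 138.8 113. ]
top red 15 [290.6 160.8] [289 158   4   7] [648.5 126.4  70. ]
top red 14 [265.7 153.8] [264 151   4   6] [670.6 203.9  70. ]
top mat 201 [389.6 227.1] [378 216  22  22] [ 451.  -184.1    4. ]
top mat 188 [384.  192.3] [372 182  24  19] [ 562.6 -168.2    4. ]
top mat 169 [365.5 200.3] [357 186  18  28] [ 536.5 -109.     4. ]
top mat 111 [402.1 200.7] [394 190  17  22] [ 535.6 -225.3    4. ]
side knob 28 [261.8 159.4] [259 157   6   6] [463.3 197.  162. ]
side flange 1683 [263.5 163.4] [235 142  61  42] [475.1 208.9 126. ]
side flange 305 [266.4 197.3] [243 184  50  21] [388.   97.4 126. ]
side flange 8 [241.5 142. ] [238 142   8   1] [490.5 338.4 126. ]
side orange 60 [308.2 159.8] [305 155   8  11] [592.9 123.2 113. ]
side white 223 [308.7 167.7] [295 158  28  19] [596.  126.2  70. ]
side white 3 [316.7 152.7] [316 152   2   2] [665.6 155.5  70. ]
side mat 4674 [358.1 246.9] [322 215  73  65] [ 504.7 -173.8    4. ]
```

View pics/crop1.png

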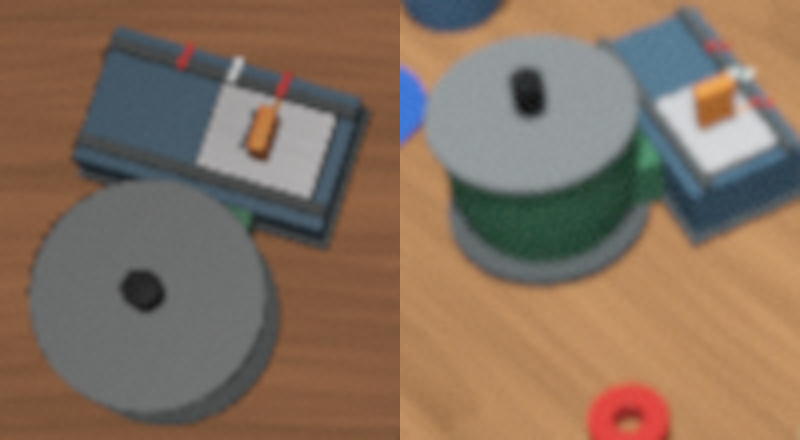

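The crop confirms it: the large grey lid with the black knob sits on the green bin, and the orange tab stands beside the near red mark. The red marks are 80.6 mm apart, where 80 is expected. They give a dispenser yaw of about -16° and an origin near (539,199). I'm moving above the lid and turning the jaws to dispenser y.

Call:
carry_out:
  targets:
    - {"dp":[-20,-14,-40],"yaw":0}
    - {"dp":[-60,-40,-60],"yaw":-3}
    - {"dp":[-105,-70,-60],"yaw":-6}
    - {"dp":[-150,-100,-60],"yaw":-9}
    - {"dp":[-195,-130,-60],"yaw":-9.6}
    - {"dp":[-240,-160,-60],"yaw":-9.6}
    - {"dp":[-285,-190,-60],"yaw":-9.6}
    - {"dp":[-315,-212,-60],"yaw":-9.6}
    - {"dp":[-333,-224,-60],"yaw":-9.6}
    - {"dp":[-333,-224,-60],"yaw":-9.6}
    - {"dp":[-333,-224,-60],"yaw":-9.6}
  fingers: 1
  grip_force: 50

```text
clock: 1.48
eef_pos: [473.0, 218.6, 299.1]
tcp_rot: [-3.142, -0.001, 2.863]
contact_force: [0.5, -0.1, 0.0]
opening: 1.003
grasp_force: 0.0
```

```bash
python3 - <<'E'
from h import *
s=r.sense();print(s['clock'],s['eef_pos'].round(1),s['tcp_rot'].round(3),s['qpos'].round(2))
c=cal('wrist');w=r.grab_frame('wrist');np.save('w1.npy',w);np.savez('wc1',*c);save('w1',w)
print(-cv2.Rodrigues(c[2])[0].T@c[3])
a=np.load('top.npy');h=cv2.cvtColor(a,cv2.COLOR_RGB2HSV).astype(int)
wood=np.median(h[250:300,370:440].reshape(-1,3),0);mm=h[200:220,375:400].reshape(-1,3);print(wood,np.median(mm,0))
m=np.zeros(a.shape[:2],np.uint8);m[170:250,345:428]=((h[...,2]>(wood[2]+np.median(mm[:,2]))/2))[170:250,345:428]
m=cv2.morphologyEx(m,cv2.MORPH_CLOSE,np.ones((7,7)));m=cv2.morphologyEx(m,cv2.MORPH_OPEN,np.ones((7,7)))
k=max(cv2.findContours(m,0,2)[0],key=cv2.contourArea);P=ray(cal('top'),cv2.convexHull(k),4)
(x,y),rad=cv2.minEnclosingCircle(P[:,:2].astype(np.float32));print('mat',x,y,rad,cv2.contourArea(k))
E
```

```text
1.475 [473.  218.6 299.1] [-3.142e+00 -1.000e-03  2.863e+00] [ 0.43  0.13  1.78  0.    1.22 -0.86]
[392.5899792  241.83089279 433.6845196 ]
[ 12. 134. 127.] [ 14. 110. 148.]
mat 532.9283447265625 -174.43978881835938 136.02175903320312 2952.5
```

View pics/w1.png

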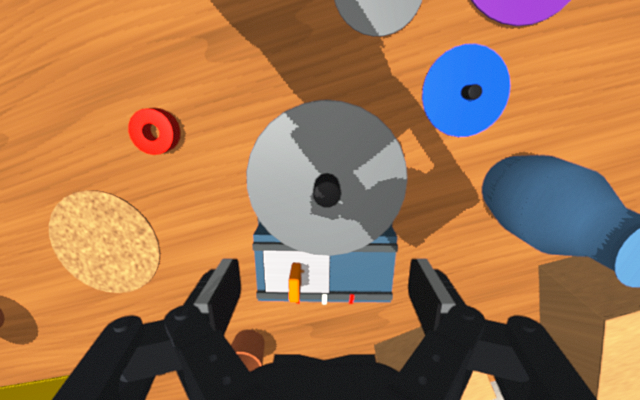

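The wrist view shows the lid disc around (327,177) with its knob at (327,190). The tab is at (295,282), the white mark at (324,298) and the mat at (104,242). I'll refine all of these from this view.

```bash
cat >> h.py <<'E'
def blob(m,box):
    x0,y0,x1,y1=box;M=np.zeros(m.shape,np.uint8);M[y0:y1,x0:x1]=m[y0:y1,x0:x1]
    M=cv2.morphologyEx(M,cv2.MORPH_CLOSE,np.ones((5,5)));M=cv2.morphologyEx(M,cv2.MORPH_OPEN,np.ones((2,2)))
    return max(cv2.findContours(M,0,1)[0],key=cv2.contourArea)
def circ(c,k,z):
    P=ray(c,cv2.convexHull(k),z)[:,:2]
    A=np.c_[2*P,np.ones(len(P))];q=np.linalg.lstsq(A,(P**2).sum(1),rcond=None)[0]
    R=np.sqrt(q[2]+q[0]**2+q[1]**2);return q[:2].round(1),R.round(1),np.abs(np.hypot(*(P-q[:2]).T)-R).max().round(1)
def hsv(im): 
    h=cv2.cvtColor(im,cv2.COLOR_RGB2HSV).astype(int);return h[...,0],h[...,1],h[...,2]
def ctr(k): m=cv2.moments(k);return np.array([m['m10'],m['m01']])/m['m00']
E
python3 - <<'E'
from h import *
w=np.load('w1.npy');c=list(np.load('wc1.npz').values());H,S,V=hsv(w)
k=blob((S<60)&(V>60)&(V<215)|(V<50)&(S<120),(235,90,418,232));print('lid',circ(c,k,126),cv2.boundingRect(k))
k=blob(V<45,(300,160,355,215));print('knobtop(upper hull)',circ(c,k,162),cv2.boundingRect(k))
k=blob((H>10)&(H<26)&(S<165)&(V>150),(40,180,170,300));print('mat',circ(c,k,4),cv2.boundingRect(k))
for n,m in(('red',((H<6)|(H>174))&(S>150)&(V>150)),('white',(S<40)&(V>220))):
    k=blob(m,(318,292,330,306) if n=='white' else (345,292,360,306));print(n,ctr(k),ray(c,ctr(k),70).round(1))
k=blob((H>8)&(H<22)&(S>170)&(V>150),(285,258,306,308));print('tab',cv2.boundingRect(k),ctr(k))
o=np.array([539.3,199.4]);x=np.array([.962,-.274]);y=np.array([.274,.962])
for q,z in(((125,0),70),((125,40),70),((125,-40),70),((85,-40),113),((-60,0),126)): print(q,proj(c,[*(o+q[0]*x+q[1]*y),z]).round(1))
E
```

```text
lid (array([480.6, 219.8]), np.float64(86.6), np.float64(4.2)) (248, 101, 160, 132)
knobtop(upper hull) (array([475.8, 221.2]), np.float64(14.9), np.float64(2.9)) (315, 175, 27, 33)
mat (array([ 512.5, -173.3]), np.float64(95.4), np.float64(0.8)) (49, 191, 112, 103)
red [352.19774011 299.56497175] [[674.1 203.9  70. ]]
white [324.97584541 299.56038647] [[663.  165.5  70. ]]
tab (286, 266, 21, 43) [295.20236407 292.13144208]
(125, 0) [[324.1 297.7]]
(125, 40) [[351.4 297.6]]
(125, -40) [[296.8 297.7]]
(85, -40) [[292.9 293.1]]
(-60, 0) [[323.8 187.6]]
```

Call:
carry_out:
  targets:
    - {"dp":[-2,1,30]}
    - {"dp":[-5,2,60]}
    - {"dp":[-6.5,3,90]}
    - {"dp":[-6.5,3,90]}
    - {"dp":[-6.5,3,90]}

```text
schema error: expected keys dp, yaw
```

```bash
python3 - <<'E'
from h import *
s=r.sense();print(s['clock'],s['eef_pos'].round(1),s['tcp_rot'].round(3))
c=cal('wrist');w=r.grab_frame('wrist');np.save('w2.npy',w);np.savez('wc2',*c);save('w2',w)
E
```

```text
1.525 [472.9 218.9 299.2] [ 3.142 -0.     2.864]
```

View pics/w2.png

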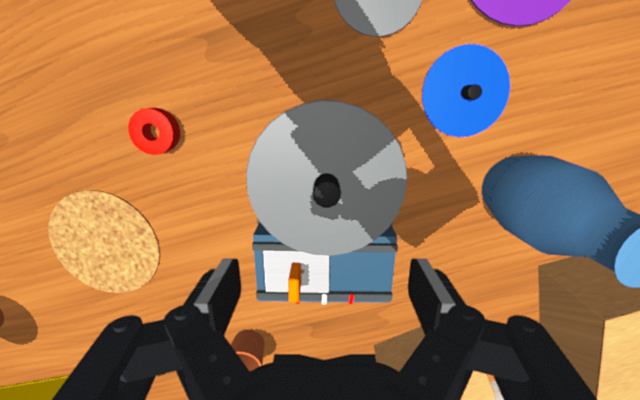

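The move was refused because each row needs a yaw, so this is the same view as before. I'm resending it.

Call:
carry_out:
  targets:
    - {"dp":[-2,1,30],"yaw":0}
    - {"dp":[-5,2,60],"yaw":0}
    - {"dp":[-6.5,3,90],"yaw":0}
    - {"dp":[-6.5,3,90],"yaw":0}
    - {"dp":[-6.5,3,90],"yaw":0}

```text
clock: 2.2
eef_pos: [480.7, 220.0, 210.3]
tcp_rot: [3.141, 0.001, 2.864]
contact_force: [-0.9, 0.1, 0.6]
opening: 1.0
grasp_force: 0.0
```

```bash
python3 - <<'E'
from h import *
s=r.sense();print(s['clock'],s['eef_pos'].round(1),s['tcp_rot'].round(3))
c=cal('wrist');w=r.grab_frame('wrist');np.save('w3.npy',w);np.savez('wc3',*c);save('w3',w)
H,S,V=hsv(w)
q=proj(c,[480,219,162])[0].round().astype(int);print(q)
k=blob(V<45,(q[0]-40,q[1]-40,q[0]+40,q[1]+50));print('knob',circ(c,k,162),cv2.boundingRect(k))
P=ray(c,cv2.convexHull(k),162)[:,:2];a=np.array([.962,-.275]);b=np.array([.275,.962])
print('far x edge',(P@a).max(),'y edges',(P@b).min(),(P@b).max(),'tcp',s['eef_pos'][:2]@a,s['eef_pos'][:2]@b)
E
```

```text
2.2 [480.7 220.  210.3] [3.141e+00 1.000e-03 2.864e+00]
[322 228]
knob (array([473.9, 221.7]), np.float64(15.7), np.float64(3.2)) (304, 194, 40, 49)
far x edge 412.1803509166645 y edges 330.5174799673899 356.5788969309468 tcp 401.9297950745879 343.8319723621762
```

View pics/w3.png

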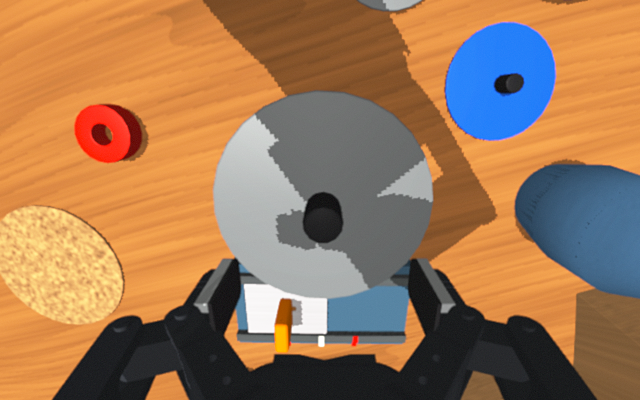

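The knob top is at about (322,222). By its far edge, the knob's axis is about 3.7 mm from the TCP along tool x, and it's already centred along the closing line. I'm descending and gripping.

Call:
carry_out:
  targets:
    - {"dp":[3.5,0,20],"yaw":0}
    - {"dp":[3.5,0,42],"yaw":0}
    - {"dp":[3.5,0,60],"yaw":0}
    - {"dp":[3.5,0,71],"yaw":0}
    - {"dp":[3.5,0,71],"yaw":0}
    - {"dp":[3.5,0,71],"yaw":0}

```text
clock: 3.0
eef_pos: [477.7, 220.6, 139.2]
tcp_rot: [3.141, 0.001, 2.863]
contact_force: [0.3, 0.3, -0.2]
opening: 1.001
grasp_force: 0.0
```

Call:
carry_out:
  targets:
    - {"dp":[0,0,0],"yaw":0}
    - {"dp":[0,0,0],"yaw":0}
    - {"dp":[0,0,0],"yaw":0}
    - {"dp":[0,0,0],"yaw":0}
    - {"dp":[0,0,0],"yaw":0}
    - {"dp":[0,0,0],"yaw":0}
    - {"dp":[0,0,0],"yaw":0}
    - {"dp":[0,0,0],"yaw":0}
  fingers: -1
  grip_force: 60

```text
clock: 4.0
eef_pos: [477.2, 220.3, 138.7]
tcp_rot: [3.141, 0.0, 2.863]
contact_force: [-1.0, -0.5, 5.1]
opening: 0.311
grasp_force: 58.8
```

Call:
carry_out:
  targets:
    - {"dp":[0,0,-5],"yaw":0}
    - {"dp":[0,0,-12],"yaw":0}
    - {"dp":[0,0,-22],"yaw":0}
    - {"dp":[0,0,-35],"yaw":0}
    - {"dp":[0,0,-50],"yaw":0}
    - {"dp":[0,0,-65],"yaw":0}
    - {"dp":[0,0,-80],"yaw":0}
    - {"dp":[0,0,-90],"yaw":0}
    - {"dp":[0,0,-90],"yaw":0}
    - {"dp":[0,0,-90],"yaw":0}

```text
clock: 5.25
eef_pos: [476.7, 220.2, 227.9]
tcp_rot: [-3.141, -0.001, 2.863]
contact_force: [-0.5, -0.1, -2.9]
opening: 0.309
grasp_force: 59.1
```

```bash
python3 - <<'E'
from h import *
s=r.sense();print(s['clock'],s['eef_pos'].round(1),s['tcp_rot'].round(3),s['contact_force'].round(1),s['opening'])
c=cal('wrist');w=r.grab_frame('wrist');np.save('w4.npy',w);b=r.grab_frame('side')
save('w4',np.hstack([cv2.resize(w,(400,250)),cv2.resize(b[60:260,150:450],(400,250))]))
H,S,V=hsv(w)
k=blob((H>10)&(H<26)&(S<165)&(V>150),(0,100,170,330));print('mat',circ(c,k,4),cv2.boundingRect(k))
yaw=s['tcp_rot'][2];ax=np.array([[np.cos(yaw),np.sin(yaw)],[np.sin(yaw),-np.cos(yaw)]])
print('to mat, tool xy',ax@(np.array([512.5,-173.3])-s['eef_pos'][:2]))
E
```

```text
5.25 [476.7 220.2 227.9] [-3.141e+00 -1.000e-03  2.863e+00] [-0.5 -0.1 -2.9] 0.3093097978661686
mat (array([ 512. , -173.1]), np.float64(96.5), np.float64(12.9)) (7, 204, 127, 117)
to mat, tool xy [-142.44100436 -368.51164286]
```

View pics/w4.png

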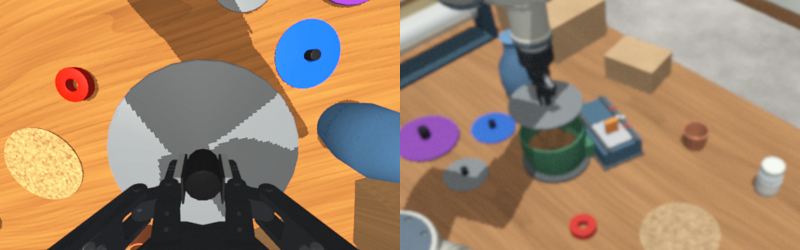

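The lid is held level with about 2.9 N of weight, clear above the bin. The mat is now measured twice at (512,-173). I'm carrying the lid over.

Call:
carry_out:
  targets:
    - {"dp":[-5,-14,0],"yaw":0}
    - {"dp":[-16,-42,0],"yaw":0}
    - {"dp":[-32,-82,0],"yaw":0}
    - {"dp":[-48,-124,0],"yaw":0}
    - {"dp":[-64,-166,0],"yaw":0}
    - {"dp":[-80,-208,0],"yaw":0}
    - {"dp":[-96,-250,0],"yaw":0}
    - {"dp":[-112,-292,0],"yaw":0}
    - {"dp":[-127,-330,0],"yaw":0}
    - {"dp":[-138,-356,0],"yaw":0}
    - {"dp":[-142.5,-368.5,0],"yaw":0}
    - {"dp":[-142.5,-368.5,0],"yaw":0}

```text
clock: 6.85
eef_pos: [512.4, -173.7, 228.0]
tcp_rot: [3.141, -0.001, 2.862]
contact_force: [-0.6, 0.2, -3.5]
opening: 0.313
grasp_force: 59.5
```

Call:
carry_out:
  targets:
    - {"dp":[0,0,10],"yaw":0}
    - {"dp":[0,0,30],"yaw":0}
    - {"dp":[0,0,55],"yaw":0}
    - {"dp":[0,0,80],"yaw":0}
    - {"dp":[0,0,105],"yaw":0}
    - {"dp":[0,0,130],"yaw":0}
    - {"dp":[0,0,152],"yaw":0}
    - {"dp":[0,0,168],"yaw":0}
    - {"dp":[0,0,178],"yaw":0}
    - {"dp":[0,0,185],"yaw":0}
    - {"dp":[0,0,185],"yaw":0}
    - {"dp":[0,0,185],"yaw":0}

```text
clock: 8.35
eef_pos: [513.3, -173.3, 43.8]
tcp_rot: [-3.142, 0.001, 2.863]
contact_force: [-0.0, 0.8, -4.2]
opening: 0.313
grasp_force: 59.5
```

```bash
python3 - <<'E'
from h import *
s=r.sense();print(s['clock'],s['eef_pos'].round(1),s['contact_force'].round(1),s['opening'],s['qpos'].round(2))
E
```

```text
8.35 [ 513.3 -173.3   43.8] [-0.   0.8 -4.2] 0.312734651991872 [-0.33  0.49  1.95  0.    0.7  -1.62]
```

Now 13 mm more, slowly. I'll stop short first, then check for contact.

Call:
carry_out:
  targets:
    - {"dp":[0,0,3],"yaw":0}
    - {"dp":[0,0,6],"yaw":0}
    - {"dp":[0,0,8],"yaw":0}
    - {"dp":[0,0,10],"yaw":0}
    - {"dp":[0,0,11],"yaw":0}
    - {"dp":[0,0,12],"yaw":0}
    - {"dp":[0,0,12],"yaw":0}
    - {"dp":[0,0,12],"yaw":0}

```text
clock: 9.35
eef_pos: [512.9, -173.2, 31.3]
tcp_rot: [-3.142, 0.0, 2.863]
contact_force: [-0.3, -0.5, -3.0]
opening: 0.31
grasp_force: 59.5
```

Call:
carry_out:
  targets:
    - {"dp":[0,0,0.5],"yaw":0}
    - {"dp":[0,0,1],"yaw":0}
    - {"dp":[0,0,1],"yaw":0}
    - {"dp":[0,0,1],"yaw":0}

```text
clock: 9.85
eef_pos: [512.9, -173.2, 30.7]
tcp_rot: [-3.142, 0.0, 2.863]
contact_force: [-3.0, 1.1, 5.5]
opening: 0.313
grasp_force: 60.0
```

It's in contact with the mat, so I'm releasing and backing off straight up.

Call:
carry_out:
  targets:
    - {"dp":[0,0,0],"yaw":0}
    - {"dp":[0,0,0],"yaw":0}
    - {"dp":[0,0,0],"yaw":0}
    - {"dp":[0,0,0],"yaw":0}
    - {"dp":[0,0,0],"yaw":0}
    - {"dp":[0,0,0],"yaw":0}
  fingers: 1

```text
clock: 10.6
eef_pos: [512.9, -173.1, 30.3]
tcp_rot: [3.142, -0.0, 2.863]
contact_force: [0.1, 0.3, 0.0]
opening: 0.999
grasp_force: 0.0
```

Call:
carry_out:
  targets:
    - {"dp":[0,0,-5],"yaw":0}
    - {"dp":[0,0,-20],"yaw":0}
    - {"dp":[0,0,-45],"yaw":0}
    - {"dp":[0,0,-80],"yaw":0}
    - {"dp":[0,0,-120],"yaw":0}
    - {"dp":[0,0,-160],"yaw":0}
    - {"dp":[0,0,-185],"yaw":0}
    - {"dp":[0,0,-200],"yaw":0}
    - {"dp":[0,0,-200],"yaw":0}

```text
clock: 11.72
eef_pos: [513.3, -173.3, 231.4]
tcp_rot: [-3.141, 0.002, 2.863]
contact_force: [0.5, 0.3, 0.2]
opening: 1.0
grasp_force: 0.0
```

```bash
python3 - <<'E'
from h import *
s=r.sense();print(s['clock'],s['eef_pos'].round(1),s['tcp_rot'].round(3),s['contact_force'].round(1),s['opening'])
c=cal('wrist');w=r.grab_frame('wrist');save('w5',w)
H,S,V=hsv(w)
m=(S<60)&(V>60)
q=proj(c,[512.5,-173.3,18])[0].round().astype(int);print(q)
k=blob(m|(V<45),(max(q[0]-110,0),max(q[1]-100,0),q[0]+110,min(q[1]+60,399)));print('lid',circ(c,k,18),cv2.boundingRect(k))
k=blob((H>10)&(H<26)&(S<165)&(V>150)|m|(V<45),(max(q[0]-140,0),max(q[1]-120,0),q[0]+140,min(q[1]+60,399)));print('mat',circ(c,k,4),cv2.boundingRect(k))
yaw=s['tcp_rot'][2];ax=np.array([[np.cos(yaw),np.sin(yaw)],[np.sin(yaw),-np.cos(yaw)]])
x=np.array([.962,-.274]);y=np.array([.274,.962])
o=np.array([539.3,199.4])+[2,.2]
print('tab',o+85*x-40*y,'to tab tool xy',ax@(o+85*x-40*y-s['eef_pos'][:2]))
E
```

```text
11.725 [ 513.3 -173.3  231.4] [-3.141e+00  2.000e-03  2.863e+00] [0.5 0.3 0.2] 0.9997994008333352
[324 170]
lid (array([ 515.9, -172.7]), np.float64(85.9), np.float64(0.6)) (254, 97, 143, 134)
mat (array([ 512.8, -173.7]), np.float64(95.2), np.float64(2.3)) (247, 86, 153, 145)
tab [612.11 137.83] to tab tool xy [ -9.55129512 326.34212605]
```

View pics/w5.png

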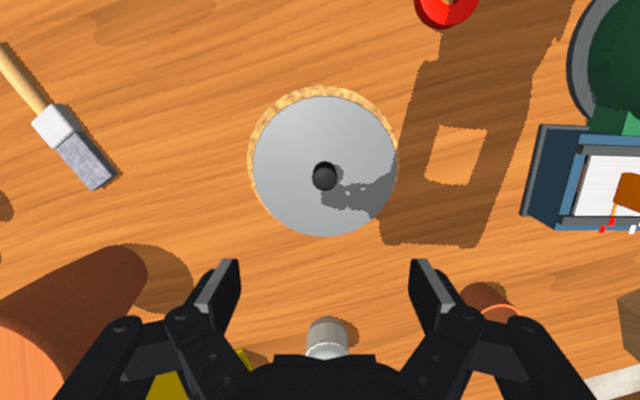

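The lid lies flat, knob up, on the mat: lid at (324,170) px, about 3 mm from the mat's centre. Next is the tab.

Call:
carry_out:
  targets:
    - {"dp":[0,20,0],"yaw":0}
    - {"dp":[-2,60,0],"yaw":0}
    - {"dp":[-3,105,0],"yaw":0}
    - {"dp":[-5,150,0],"yaw":0}
    - {"dp":[-6,195,0],"yaw":0}
    - {"dp":[-8,240,0],"yaw":0}
    - {"dp":[-9,280,0],"yaw":0}
    - {"dp":[-9.5,310,0],"yaw":0}
    - {"dp":[-9.5,326,0],"yaw":0}
    - {"dp":[-9.5,326,0],"yaw":0}
    - {"dp":[-9.5,326,0],"yaw":0}

```text
clock: 13.15
eef_pos: [611.1, 136.9, 229.9]
tcp_rot: [-3.141, -0.001, 2.863]
contact_force: [0.2, -0.2, 0.3]
opening: 1.002
grasp_force: 0.0
```

```bash
python3 - <<'E'
from h import *
s=r.sense();print(s['clock'],s['eef_pos'].round(1),s['tcp_rot'].round(3),s['contact_force'].round(1))
c=cal('wrist');w=r.grab_frame('wrist');np.save('w6.npy',w);np.savez('wc6',*c);save('w6',w)
H,S,V=hsv(w)
red=(((H<6)|(H>174))&(S>150)&(V>120)).astype(np.uint8)
n,l,st,ce=cv2.connectedComponentsWithStats(red[:, :])
for i in range(1,n):
    p=ray(c,ce[i],70)[0]
    if st[i,4]>8 and 600<p[0]<720: print('red',st[i],ce[i].round(1),p.round(1))
wh=((S<40)&(V>200)).astype(np.uint8);n,l,st,ce=cv2.connectedComponentsWithStats(wh)
for i in range(1,n):
    if 8<st[i,4]<600:print('white',st[i],ce[i].round(1),ray(c,ce[i],70)[0].round(1))
k=blob((H>8)&(H<22)&(S>190)&(V>150),(270,120,380,300));R=cv2.minAreaRect(k);print('tab',cv2.boundingRect(k),R)
yaw=s['tcp_rot'][2];y=np.array([np.sin(yaw),-np.cos(yaw)]);x=-np.array([np.cos(yaw),np.sin(yaw)])
P=ray(c,cv2.convexHull(k),113)[:,:2]-s['eef_pos'][:2];print('tab rel tcp: x',(P@x).min(),(P@x).max(),'y',(P@y).min(),(P@y).max())
E
```

```text
13.15 [611.1 136.9 229.9] [-3.141e+00 -1.000e-03  2.863e+00] [ 0.2 -0.2  0.3]
red [322 212   6  16  93] [324.5 219.3] [650.  126.1  70. ]
red [394 213  10  17  95] [398.5 220.3] [673.  202.1  70. ]
white [335 200   6   5  23] [337.7 202. ] [634.9 144.8  70. ]
white [358 213   7  16  74] [361.2 221.3] [663.  163.3  70. ]
white [ 76 334  15  21 113] [ 81.3 344.9] [ 736.6 -236.6   70. ]
white [ 54 363  22  22 315] [ 63.2 371.5] [ 774.1 -293.8   70. ]
white [492 394  11   6  48] [497.1 397. ] [983.7 287.3  70. ]
white [484 398   7   2  11] [487.5 398.6] [982.4 273.5  70. ]
tab (320, 165, 16, 46) ((327.5912780761719, 187.62408447265625), (14.292078971862793, 45.091644287109375), 1.5481576919555664)
tab rel tcp: x -28.170660050280908 13.188207716571961 y -3.708854952715129 9.496351573834227
```

View pics/w6.png

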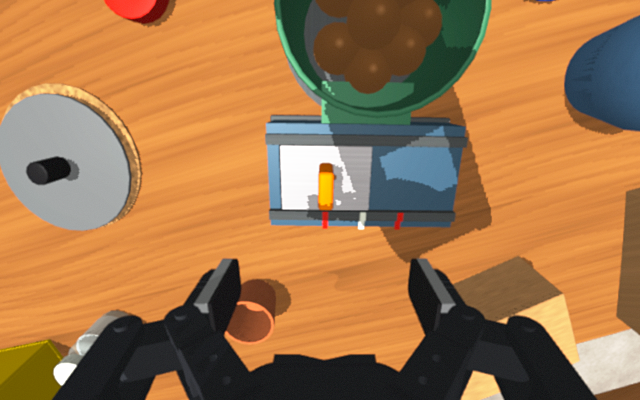

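The tab is at (327,188) px, with its marks at red (324,219), white (361,221) and red (398,220). Relative to the TCP the tab is about +2.5 mm along tool y and +4.5 mm along tool x. I'm descending astride it.

Call:
carry_out:
  targets:
    - {"dp":[2,1,25],"yaw":0}
    - {"dp":[4,2,60],"yaw":0}
    - {"dp":[4.5,2,95],"yaw":0}
    - {"dp":[4.5,2,125],"yaw":0}
    - {"dp":[4.5,2,143],"yaw":0}
    - {"dp":[4.5,2,143],"yaw":0}
    - {"dp":[4.5,2,143],"yaw":0}

```text
clock: 14.08
eef_pos: [608.6, 140.8, 88.5]
tcp_rot: [3.141, 0.001, 2.863]
contact_force: [-0.2, 0.4, 0.3]
opening: 1.002
grasp_force: 0.0
```

Call:
carry_out:
  targets:
    - {"dp":[0,0,0],"yaw":0}
    - {"dp":[0,0,0],"yaw":0}
    - {"dp":[0,0,0],"yaw":0}
    - {"dp":[0,0,0],"yaw":0}
    - {"dp":[0,0,0],"yaw":0}
    - {"dp":[0,0,0],"yaw":0}
    - {"dp":[0,0,0],"yaw":0}
    - {"dp":[0,0,0],"yaw":0}
  fingers: -1
  grip_force: 70

```text
clock: 15.08
eef_pos: [607.7, 140.4, 87.6]
tcp_rot: [-3.141, -0.0, 2.863]
contact_force: [-2.2, -3.4, 6.4]
opening: 0.154
grasp_force: 68.2
```

```bash
python3 - <<'E'
from h import *
s=r.sense();yaw=s['tcp_rot'][2];y=np.array([np.sin(yaw),-np.cos(yaw)]);x=-np.array([np.cos(yaw),np.sin(yaw)])
print(s['clock'],s['eef_pos'].round(1),yaw,'f x,y,z',s['contact_force'][:2]@x,s['contact_force'][:2]@y,s['contact_force'][2],s['opening'])
for m in((650,126.1),(648.5,126.4),(663,163.3),(659.5,165.1),(663,165.5)): print(m,(np.array(m)-s['eef_pos'][:2])@y)
E
```

```text
15.075 [607.7 140.4  87.6] 2.8627675282092233 f x,y,z -1.2224004881266177 -3.8895074204208075 6.442252314575854 0.15443108113964787
(650, 126.1) -2.106951848258897
(648.5, 126.4) -2.2313775184786797
(663, 163.3) 37.23430639613859
(659.5, 165.1) 38.00149723629763
(663, 165.5) 39.349341204149056
```

Call:
carry_out:
  targets:
    - {"dp":[0,3,0],"yaw":0}
    - {"dp":[0,7,0],"yaw":0}
    - {"dp":[0,12,0],"yaw":0}
    - {"dp":[0,17,0],"yaw":0}
    - {"dp":[0,22,0],"yaw":0}
    - {"dp":[0,27,0],"yaw":0}
    - {"dp":[0,31,0],"yaw":0}
    - {"dp":[0,34,0],"yaw":0}
    - {"dp":[0,36,0],"yaw":0}
    - {"dp":[0,36,0],"yaw":0}
    - {"dp":[0,36,0],"yaw":0}

```text
clock: 16.45
eef_pos: [617.9, 174.3, 87.7]
tcp_rot: [-3.14, 0.0, 2.863]
contact_force: [-0.3, -6.7, 5.8]
opening: 0.155
grasp_force: 68.3
```

```bash
python3 - <<'E'
from h import *
s=r.sense();yaw=s['tcp_rot'][2];y=np.array([np.sin(yaw),-np.cos(yaw)]);x=-np.array([np.cos(yaw),np.sin(yaw)])
print(s['clock'],s['eef_pos'].round(1),yaw,'travel',(s['eef_pos'][:2]-[607.7,140.4])@y,'f x,y,z',s['contact_force'][:2]@x,s['contact_force'][:2]@y,s['contact_force'][2],s['opening'])
a=r.grab_frame('top');w=r.grab_frame('wrist');c=cal('wrist');b=r.grab_frame('side');np.savez('f7',a=a,b=b,w=w);np.savez('wc7',*c)
save('f7',np.hstack([cv2.resize(w[150:350,220:440],(440,400)),cv2.resize(b[130:200,280:350],(350,350))[:, :, :].repeat(1,0) if 0 else cv2.resize(b[130:200,280:350],(350,400))]))
E
```

```text
16.45 [617.9 174.3  87.7] 2.8629463407865963 travel 35.374827009425104 f x,y,z 1.6126010744669583 -6.546778199001738 5.829026715254378 0.15546324001932055
```

View pics/f7.png

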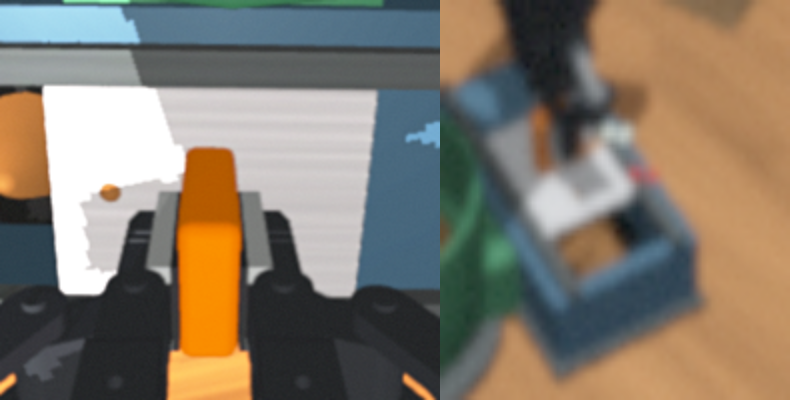

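The jaws hold the tab centred, and the plate has slid to uncover the outlet hole with bulbs. I'll measure travel by the plate's edge shift between the pictures before and after, sampling along the dispenser's y at plate height.

```bash
python3 - <<'E'
from h import *
o=np.array([541.8,199.5])
th=-16.2*np.pi/180;x=np.array([np.cos(th),np.sin(th)]);y=np.array([-np.sin(th),np.cos(th)])
Y=np.arange(-100,100,.5)
f=np.load('f7.npz')
def prof(im,c,X):
    P=np.c_[o+X*x+Y[:,None]*y,np.full(len(Y),68.)];q=proj(c,P).astype(np.float32)
    return cv2.GaussianBlur(cv2.remap(im,q[:,0].reshape(1,-1),q[:,1].reshape(1,-1),1)[0].astype(np.float32),(1,5),0),q
for nm,im,c in(('w6',np.load('w6.npy'),list(np.load('wc6.npz').values())),('w7',f['w'],list(np.load('wc7.npz').values())),('s0',np.load('side.npy'),cal('side')),('s7',f['b'],cal('side'))):
    for X in(60,65,70):
        p,q=prof(im,c,X);sat=p[:,0]/(p[:,2]+1) # red/blue: blue deck low, steel ~1
        d=np.abs(np.gradient(sat));i=np.argsort(-d)
        out=[]
        for j in i:
            if all(abs(j-k)>8 for k in out): out.append(j)
            if len(out)==4: break
        print(nm,X,[(Y[j],round(float(np.gradient(sat)[j]),2)) for j in sorted(out)])
E
```

```text
w6 60 [(np.float64(-99.0), -0.47), (np.float64(-86.5), 0.1), (np.float64(7.0), -0.09), (np.float64(98.5), 0.54)]
w6 65 [(np.float64(-99.0), -0.46), (np.float64(-43.0), 15.44), (np.float64(-37.0), -35.08), (np.float64(98.0), 0.5)]
w6 70 [(np.float64(-44.5), 76.69), (np.float64(-40.0), -0.47), (np.float64(-34.5), -68.02), (np.float64(98.0), 0.49)]
w7 60 [(np.float64(-96.0), -0.49), (np.float64(-68.5), 0.67), (np.float64(-49.5), -0.7), (np.float64(97.0), 0.68)]
w7 65 [(np.float64(-69.5), 0.7), (np.float64(-49.5), -0.74), (np.float64(-6.5), 70.69), (np.float64(0.5), -32.09)]
w7 70 [(np.float64(-69.0), 0.62), (np.float64(-49.5), -0.75), (np.float64(-8.0), 79.55), (np.float64(2.5), -79.31)]
s0 60 [(np.float64(-95.5), 0.02), (np.float64(89.0), 0.04), (np.float64(93.5), 0.05), (np.float64(98.0), 0.03)]
s0 65 [(np.float64(-43.5), 0.02), (np.float64(87.0), 0.03), (np.float64(91.5), 0.04), (np.float64(96.0), 0.04)]
s0 70 [(np.float64(-41.5), 0.08), (np.float64(-33.0), -0.07), (np.float64(-28.5), -0.05), (np.float64(93.5), 0.04)]
s7 60 [(np.float64(-90.5), 0.07), (np.float64(-60.5), -0.08), (np.float64(89.5), 0.04), (np.float64(94.0), 0.06)]
s7 65 [(np.float64(-93.5), 0.05), (np.float64(-88.5), 0.06), (np.float64(-59.5), -0.07), (np.float64(96.0), 0.07)]
s7 70 [(np.float64(-62.0), -0.07), (np.float64(-5.0), 0.06), (np.float64(-0.5), 0.08), (np.float64(93.0), 0.06)]
```

The tab's centre moved from -39.5 to about -3 mm in the dispenser's frame. That agrees with the arm's 35.4 mm and leaves about 3.5 mm to go.

Call:
carry_out:
  targets:
    - {"dp":[0,1.5,0],"yaw":0}
    - {"dp":[0,3,0],"yaw":0}
    - {"dp":[0,3.5,0],"yaw":0}
    - {"dp":[0,3.5,0],"yaw":0}
    - {"dp":[0,3.5,0],"yaw":0}
    - {"dp":[0,3.5,0],"yaw":0}

```text
clock: 17.35
eef_pos: [618.8, 177.5, 87.6]
tcp_rot: [-3.14, 0.0, 2.863]
contact_force: [-0.6, -8.5, 5.6]
opening: 0.156
grasp_force: 68.3
```

```bash
python3 - <<'E'
from h import *
s=r.sense();yaw=s['tcp_rot'][2];y=np.array([np.sin(yaw),-np.cos(yaw)])
print(s['clock'],s['eef_pos'].round(1),'travel',(s['eef_pos'][:2]-[607.7,140.4])@y,s['contact_force'].round(1),s['opening'],s['grasp_force'])
o=np.array([541.8,199.5]);th=-16.2*np.pi/180;X=np.array([np.cos(th),np.sin(th)]);yy=np.array([-np.sin(th),np.cos(th)])
c=cal('wrist');w=r.grab_frame('wrist');Y=np.arange(-125,125,.5)
for x in(68,70,72):
    q=proj(c,np.c_[o+x*X+Y[:,None]*yy,np.full(len(Y),68.)]).astype(np.float32)
    p=cv2.remap(w,q[:,0].reshape(1,-1),q[:,1].reshape(1,-1),1)[0].astype(float)
    t=(p[:,0]>1.8*p[:,2])&(p[:,0]>100)&(abs(Y)<20);print(x,'tab',Y[t].min(),Y[t].max())
E
```

```text
17.35 [618.8 177.5  87.6] travel 38.75070280481581 [-0.6 -8.5  5.6] 0.15596329109814727 68.33962798118591
68 tab -6.0 7.0
70 tab -6.0 7.5
72 tab -6.5 7.5
```

The tab is centred at about +0.6 mm on the mark, and the spring force is about 8 N, as expected at half travel. I'm handing in while still holding it.

```bash
python3 -c "
from rig import r
print(r.sign_off())"
```

```text
the job is handed in; nothing more can be done
None
```

The lid lies flat, knob up, about 3 mm from the middle of the cork mat, and the gripper is still holding the gate against its spring at half travel, with the tab within about 1 mm of the white mark; I handed the job in at about 17 s of the 58 s.

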